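# Bolt the lid of a specimen transport box

### The arm

A 6-joint arm with a two-finger parallel gripper is mounted at the origin on a cart in front of the work surface, level with it; the furniture and walls round the work are solid. World frame = base frame: x ahead of the robot, y to its left, z up, the work surface at z = 0. Lengths are in m, angles in rad, forces in N, time in s.
With the tool pointing down it reaches from about 0.35 to 0.775 m from the base axis. Payload 7.3 kg.
Tool frame: the origin (TCP) lies on the centre line of the jaws, within the pads' length; the fingertips stand ahead of it and the grasp point (between the pads) lies 11 mm behind it (robot.nose_length is the z of the fingertips in the tool frame, in m); z points along the fingers, y is the line along which they close (so a half turn about z gives the same grasp; the last joint's range is limited). The gripper opens to 92 mm and grips with 3 to 60 N. Pads are 19 mm wide; open, the fingers measure 130 mm over their backs; the gripper's body (75 mm by 190 mm) begins 47 mm behind the grasp point.
Start: joints at [-1.461, 0.342, 1.524, -0, 1.275, -0.146], TCP at [0.133, -0.508, 0.235] pointing down, gripper open.
Joint ranges: [-2.53, 2.53], [-0.77, 2.02], [0.04, 2.7], [-1, 4.14], [0.28, 2.66], [-3.11, 3.11]. Speed limits (rad/s): [2.57, 2.57, 3.14, 3.14, 3.14, 3.14].

### API

Orientations are given as [roll, pitch, yaw] about the fixed x, y, z axes, in that order (R = Rz(yaw) Ry(pitch) Rx(roll)).
In Python, from cell import robot, cams gives the robot as it stands. The module is installed in compiled form; this text tells all that it offers.
- The arm moves only by the tool carry_out, never from a script. Its argument "deltas" is a list of rows, each a list of 7 numbers: the shift along the tool's x, y, z in cm, then the turn, a rotation vector about the tool's x, y, z in rad, then the opening, from 0 (shut) to 1 (fully open). A call has exactly 8 rows; each row shifts and turns the commanded pose from where the row before left it, along the tool's axes as they then stand; what a row does not reach is not made up. A row lasts 1/12 s, in which the tool goes at most 41.7 mm and 7.16 degrees, less where a joint would pass 70% of its speed; a pose out of reach is approached as far as the arm can. A call is refused whole if a number of a shift passes 4.17 or a number of a turn 0.125, either way. A call with a gripper value outside its range is refused whole. The fingers move at their own pace and stop on an object; "force" is the grip in N (left out, the last holds). Time passes only in rows, so rows that do not move let the fingers close, or fill a call up. It gives the time, the measured TCP pose, the force, the opening and the grip force at its end, in the units of the state.
- robot.observe(): the state, without advancing time (a new reading comes with each control period).
- cams.read_camera(name): name is "scene" or "top" or "wrist"; returns a dict with "image" (384x512x3 uint8, blue, green, red), "depth" (384x512 float32, m along the optical axis (not along the pixel's ray), 0 where there is no reading), "fx", "fy", "cx", "cy" (pixels), "world_to_cam" (4x4, takes a point from world to camera coordinates). Camera axes: x right, y up, looking along -z (the intrinsics and any distortion apply to the point x, -y, -z); pixel columns grow to the right and rows downward; lengths in m; the calibration is good to about 2 mm. The wrist camera is an equidistant fisheye: a pixel r from the principal point sees the ray r / f radians off the axis. A picture is of the moment at which its call begins.
- robot.hand_in(): hands the job in; it is judged then, once.
The state is a dict: "time": time; "qpos": joint angles; "qvel": joint speeds; "joint_efforts": joint torques, N m; "tool_pos": TCP position; "tool_rot": TCP orientation; "contact_force": force on the tool from outside, world axes, zero at the start; "torque": the same for the moment, N m; "opening": finger opening in m; "grip_force": force on a finger pad.
Only numpy, scipy, OpenCV 4.12 (cv2) and the standard library are available. Lean on these libraries where they do the work, as an engineer would, in place of code of your own. Each camera call takes 0.05 s, during which the arm holds its last target. There are 200 camera calls.

### The job

Close up the specimen transport box for the courier: press its lid down on the springy seal, slide the barrel bolt across through the keeper hoop until it comes up against its stop, and turn the bolt's handle fully down into the notch of the catch so that the bolt cannot slide back. Feel your way and do not ram the bolt: it must never bear on the hoop or on the catch with more than 25 N. Leave the things standing about where they are.

Things in the scene. Friction and masses are not known exactly. Their poses are not given: they have to be found in the camera images.
- case: dark-grey specimen transport box, fixed, 190 (x) x 300 (y) x 124 mm high; origin at the centre of its underside, -x side = front, towards the robot. Its top is a light-grey lid on the left (box y -55 to +146 mm, front edge at x = -95) and, flush with the closed lid, a fixed deck on the right (y -150 to -57). A barrel bolt lies across the lid near its front edge and slides towards -y.
- lid (a joint): lid hinge along the back edge (box x = +90 mm, z = 120), rad; 0 = pressed fully down (hard stop), grows as the lid rises. Unpressed it rests on a rubber seal at 0.03 to 0.045, the bolt then 5 to 7 mm too high for the hoop. 8 to 12 N down at the bolt closes it fully; the seal yields about 0.6 mm per N there. Once bolted and let go it rises to about 0.013, the rod bearing on the hoop.
- bolt: the bolt: steel rod 12 mm across with its handle; origin on the rod's axis at the handle's root, axes as the box's. The axis is at box x = -69 mm, 137 mm above the underside with the lid down. It starts 0 to 8 mm from its rear end and slides to -y against about 2 N; 28 to 56 mm from the rear end the handle meets a stop. The rod turns with the handle.
- bolt_nose (a point): tip of the rod, on its axis, 98 mm from the handle's root towards -y
- bolt_handle (a joint): angle of the handle about the rod's axis, rad: 0 = upright, grows as it turns towards the front of the box (-x), 1.571 = down, pointing level to the front over the lid's edge (hard stop). Light friction (0.03 N m) holds it where it is left.
- knob (a point): centre of the black round knob on the handle, 18 mm across, 20 mm long, 44 mm from the rod's axis; the steel stem under it is 9 mm across. Upright it stands 181 mm above the box's underside with the lid down; turned down it lies 18 mm in front of the lid's front edge, 137 mm above the underside.
- bolt_plate: base plate of the bolt on the lid, 46 x 156 x 2 mm, with two guides for the rod and the catch; origin on the lid's top under the rod, axes as the lid's. The catch is clamped on it through long holes, so the handle stops with its stem anywhere within 14 mm of this origin along y. That setting is not measured: the stop has to be felt.
- catch_middle (a point): nominal middle of the catch (its setting of up to 14 mm along y not counted): a steel channel 80 mm long (y), 28 mm high above the lid, whose two walls keep the handle upright (within 0.25 rad) as it slides. At its -y end is the stop and, next to it in the front wall, a notch 11 mm wide: the stem turns down there, at the stop or up to 2 mm back from it.
- keeper: keeper, a steel hoop on the deck that the bolt passes through; origin on the deck's top under the hoop, axes as the box's; 12 mm along y, opening 20 mm wide (x) and 20.8 mm high above the deck, bar 9 mm thick. With the lid fully down the rod clears the bar by 1.8 mm and the sides by 4 mm.
- keeper_mouth (a point): where the bolt's axis, with the lid down, enters the hoop: its +y face, 13 mm above the deck
- timer: small white timer 66 x 66 x 16 mm lying on the box's deck behind the keeper, not to be disturbed; origin under its centre
- specimen_cup_1: specimen cup with an orange lid, 59 mm across, 68 mm high, standing on the right, not to be disturbed; origin under its centre
- specimen_cup_2: specimen cup with a white lid, 59 mm across, 68 mm high, standing on the right, not to be disturbed; origin under its centre
- cotton_buds: clear tub of cotton buds, 77 mm across, 80 mm high, standing on the left, not to be disturbed; origin under its centre

How it is judged:
On the way, in this order (a step that is already met when the one before it is completed fails the run):
1. the lid is pressed down and the bolt's nose has passed right through the keeper hoop (y of bolt_nose in the frame of keeper below -0.007 m and value of joint lid below 0.02 rad), for 0.1 s.
2. the handle is turned down into the notch (all of step 1 and value of joint bolt_handle above 1.42 rad), for 0.2 s.
At the end, for the whole second after the job is handed in: the bolt's nose stands at least 1 mm out of the far side of the keeper hoop, the lid is held down (under 0.02 rad), the handle lies down in the notch (at least 1.42 rad from upright) and the bolt is at rest (all of step 2 and linear speed of bolt below 0.01 m/s); the robot touches nothing.
It fails at once if the bolt or its handle bears on the keeper hoop with more than 25 N (contact force between bolt and keeper above 25 N).
It fails at once if the bolt or its handle bears on the catch or its plate with more than 25 N (contact force between bolt and bolt_plate above 25 N).
It fails at once if the timer, a specimen cup or the tub of cotton buds is moved by more than 25 mm (distance of any of timer, specimen_cup_1, specimen_cup_2, cotton_buds from where it was at the start of the episode above 0.025 m).
It also fails if it takes over 42 s, if anything falls off the work surface, if the arm or the gripper's body presses on something with over 40 N, if the wrist force passes 120 N, or if a joint passes its speed limit or range.

## Working session

There is one attempt and no reset: what is moved stays moved. The work goes in short steps, Python scripts to look and compute and a tool call to move; the robot and the scene stay as the last step left them, time stands still between calls to the robot, and variables do not carry over. Pictures are saved under pics/ and viewed, at most 10 in all, crops included, and the job is handed in when it is done.

Besides the shell and the picture viewer there is one more tool, called after "Call:" as a command line: name --pt "numbers of a row" for each row, then --argument value for the rest. carry_out: Moves the arm, as the interface text tells. Its arguments: {"type":"object","properties":{"deltas":{"type":"array","items":{"type":"array","items":{"type":"number"}}},"force":{"type":"number"}},"required":["deltas"]}

```bash
mkdir -p pics; cat > h.py <<'E'
import numpy as np,cv2
from cell import robot,cams
def cloud(d):
    v,u=np.mgrid[0:384,0:512]; z=d['depth']
    p=np.stack([(u-d['cx'])/d['fx']*z,-(v-d['cy'])/d['fy']*z,-z,np.ones_like(z)],-1)
    return (p@np.linalg.inv(d['world_to_cam']).T)[...,:3]
E
python3 - <<'E'
from h import *
s=robot.observe(); print({k:np.round(v,3) for k,v in s.items()}, robot.nose_length)
for n in ['top','scene']:
    d=cams.read_camera(n); np.savez('%s.npz'%n,**d)
    cv2.imwrite('pics/%s0.png'%n,cv2.resize(d['image'],(800,600)))
E
```

```text
{'time': np.float64(0.0), 'qpos': array([-1.461,  0.343,  1.525, -0.   ,  1.275, -0.146]), 'qvel': array([ 0.   , -0.   , -0.   , -0.001, -0.   , -0.001]), 'joint_efforts': array([-1.0000e-03, -4.3125e+01, -2.4422e+01,  7.2000e-02,  5.6000e-02,
       -0.0000e+00]), 'tool_pos': array([ 0.133, -0.508,  0.234]), 'tool_rot': array([-3.14 , -0.   ,  0.256]), 'contact_force': array([ 0.721,  0.246, -0.038]), 'torque': array([ 0.032, -0.001, -0.062]), 'grip_force': np.float64(0.0), 'opening': np.float64(0.092)} 0.008
```

View pics/top0.png

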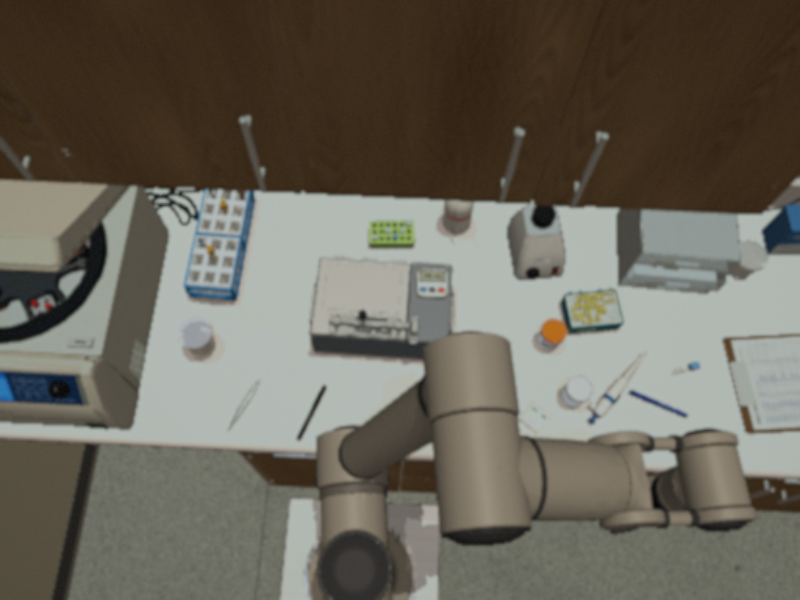

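View pics/scene0.png

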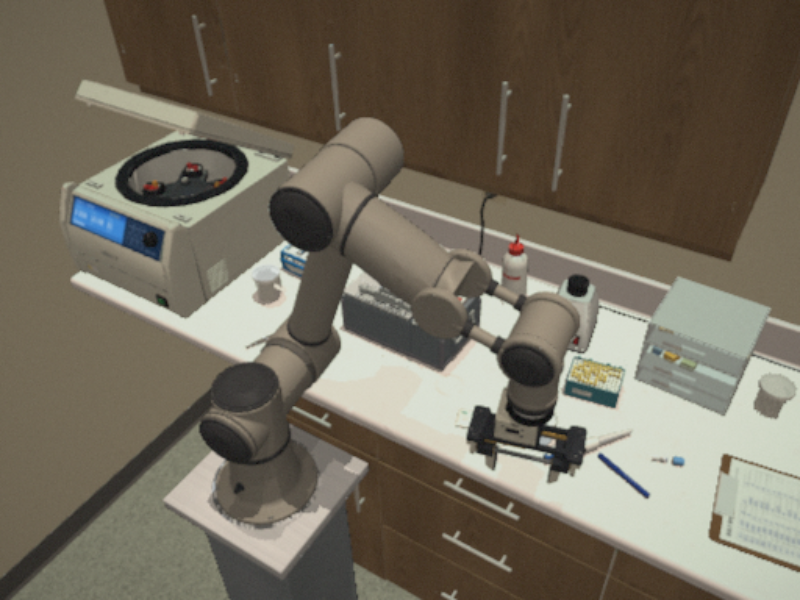

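The top view shows the box at about (315–452, 258–357), the bolt at (330–415, 318) with its knob at (362, 315), and the timer at (432, 282). Next I fit the box pose from depth.

```bash
python3 - <<'E'
from h import *
d=dict(np.load('top.npz')); P=cloud(d)
v,u=np.mgrid[0:384,0:512]
reg=(u>185)&(u<305)&(v>150)&(v<240)
def show(m,n):
    q=P[m]; print(n,m.sum(),q.min(0).round(3),q.max(0).round(3),np.median(q,0).round(3))
top=reg&(P[...,2]>.112)&(P[...,2]<.138)
show(top,'top')
r=cv2.minAreaRect((P[top][:,:2]*1000).astype(np.float32)); print(r, cv2.boxPoints(r))
hi=reg&(P[...,2]>.165)&(P[...,2]<.2); show(hi,'knob')
mid=reg&(P[...,2]>.135)&(P[...,2]<.165);show(mid,'mid')
deck=reg&(P[...,2]>.118)&(P[...,2]<.128)&(u>268); show(deck,'deck')
img=d['image'][150:240,185:305]; cv2.imwrite('pics/c.png',cv2.resize(img,(800,600),interpolation=cv2.INTER_CUBIC))
E
```

```text
top 3779 [ 0.469 -0.166  0.112] [0.668 0.135 0.138] [ 0.567 -0.013  0.126]
((567.7285766601562, -15.538986206054688), (299.38385009765625, 194.50547790527344), 88.6815414428711) [[ 467.05725 -162.95355]
 [ 661.5112  -167.42902]
 [ 668.3999   131.87558]
 [ 473.94592  136.35104]]
knob 31 [0.492 0.014 0.169] [0.508 0.03  0.199] [0.498 0.023 0.194]
mid 704 [ 0.473 -0.154  0.135] [0.639 0.128 0.165] [ 0.505 -0.039  0.142]
deck 535 [ 0.469 -0.166  0.118] [ 0.66  -0.098  0.128] [ 0.537 -0.133  0.123]
```

View pics/c.png

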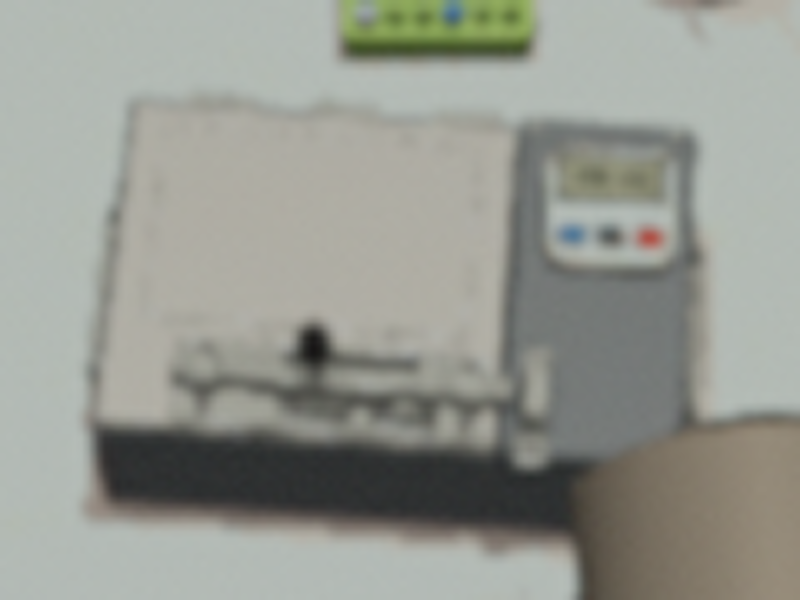

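Call:
carry_out --pt "0 0 -2 0 0 0.093 1" --pt "0 0 -2 0 0 0.093 1" --pt "0 0 -2 0 0 0.093 1" --pt "2.2 -3.36 0 0 0 0 0.6" --pt "2.2 -3.36 0 0 0 0 0.6" --pt "2.2 -3.36 0 0 0 0 0.6" --pt "2.2 -3.36 0 0 0 0 0.6" --pt "2.2 -3.36 0 0 0 0 0.6" --force 5

```text
time: 0.77
tool_pos: [0.2472, -0.3407, 0.2944]
tool_rot: [-3.141, 0.0, -0.024]
contact_force: [0.3, -1.1, -0.8]
opening: 0.0632
grip_force: 0.0
```

Call:
carry_out --pt "2.2 -3.36 0 0 0 0 0.6" --pt "2.2 -3.36 0 0 0 0 0.6" --pt "2.2 -3.36 0 0 0 0 0.6" --pt "2.2 -3.36 0 0 0 0 0.6" --pt "2.2 -3.36 0 0 0 0 0.6" --pt "2.2 -3.36 0 0 0 0 0.6" --pt "2.2 -3.36 0 0 0 0 0.6" --pt "2.2 -3.36 0 0 0 0 0.6"

```text
time: 1.43
tool_pos: [0.4295, -0.0758, 0.2946]
tool_rot: [3.141, 0.0, -0.023]
contact_force: [1.1, -0.9, 0.2]
opening: 0.0552
grip_force: 0.0
```

```bash
python3 - <<'E'
from h import *
for n in ['wrist','top']:
    d=cams.read_camera(n); np.savez('%s1.npz'%n,**d)
    if n=='wrist': cv2.imwrite('pics/w1.png',cv2.resize(d['image'],(800,600))); print(d['fx'],d['fy'],d['cx'],d['cy'],d['world_to_cam'].round(3)); print(robot.observe()['tool_pos'])
E
```

```text
297.3186396354542 297.3186396354542 259.35007346778895 192.42928326950405 [[-0.024 -1.    -0.001 -0.066]
 [ 0.957 -0.023 -0.288 -0.359]
 [ 0.288 -0.007  0.958 -0.573]
 [ 0.     0.     0.     1.   ]]
[ 0.43248366 -0.07034103  0.2945235 ]
```

View pics/w1.png

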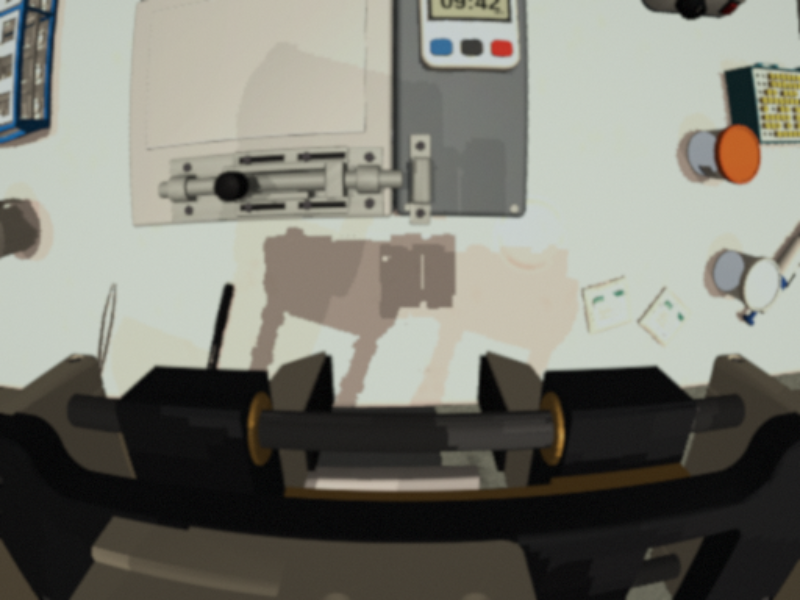

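```bash
cat >> h.py <<'E'
def wray(d,u,v,z):
    x,y=(u-d['cx']),(v-d['cy']); r=np.hypot(x,y); t=r/d['fx']
    c=np.array([np.sin(t)*x/r,-np.sin(t)*y/r,-np.cos(t)])
    R=d['world_to_cam'][:3,:3]; o=-R.T@d['world_to_cam'][:3,3]; w=R.T@c
    return (o+w*(z-o[2])/w[2]).round(4)
E
python3 - <<'E'
from h import *
d=dict(np.load('wrist1.npz'))
s=.64
for n,u,v,z in [('knob',231,186,.192),('nose',401,180,.143),('rodrear',161,190,.143),('hoop+y top',412,160,.1535),('hoop-y top',430,160,.1535),('stopblk L',326,165,.155),('stopblk R',347,165,.155),('deck FR',522,214,.124),('deck split front',393,215,.124),('lid FL',134,225,.131),('plate l',165,210,.133),('plate r',391,207,.133),('hoopplate front',420,222,.126),('hoopplate back',420,136,.126)]:
    print(n,wray(d,u*s,v*s,z))
t=dict(np.load('top1.npz'));P=cloud(t)
v,u=np.mgrid[0:384,0:512]
m=(u>185)&(u<305)&(v>150)&(v<240)&(P[...,2]>.17)&(P[...,2]<.205); q=P[m]; print(m.sum(), q.min(0),q.max(0),q.mean(0))
E
```

```text
knob [0.5008 0.0208 0.192 ]
nose [ 0.4972 -0.075   0.143 ]
rodrear [0.5021 0.0955 0.143 ]
hoop+y top [ 0.5099 -0.0822  0.1535]
hoop-y top [ 0.5097 -0.0934  0.1535]
stopblk L [ 0.5089 -0.0287  0.155 ]
stopblk R [ 0.5082 -0.0419  0.155 ]
deck FR [ 0.4722 -0.1596  0.124 ]
deck split front [ 0.4724 -0.0687  0.124 ]
lid FL [0.4778 0.1304 0.131 ]
plate l [0.4868 0.0993 0.133 ]
plate r [ 0.4788 -0.0678  0.133 ]
hoopplate front [ 0.4673 -0.0872  0.126 ]
hoopplate back [ 0.5267 -0.0884  0.126 ]Traceback (most recent call last):
  File "<stdin>", line 8, in <module>
    return umr_minimum(a, axis, None, out, keepdims, initial, where)
ValueError: zero-size array to reduction operation minimum which has no identity
```

The wrist view shows the knob at (231,186), the nose at (401,180) and the hoop at (412–430, 135–220). The stop block of the catch is at about (326–347, 165). Next I move above the knob.

Call:
carry_out --pt "2.1 -3.0 0 0 0 0 0.6" --pt "2.1 -3.0 0 0 0 0 0.6" --pt "2.1 -3.0 0 0 0 0 0.6" --pt "0 0 1.5 0 0 0 0.6" --pt "0 0 1.5 0 0 0 0.6" --pt "0 0 1.5 0 0 0 0.6" --pt "0 0 0 0 0 0 0.6" --pt "0 0 0 0 0 0 0.6"

```text
time: 2.2
tool_pos: [0.4935, 0.0102, 0.2492]
tool_rot: [3.142, 0.002, -0.024]
contact_force: [-0.3, 0.0, 0.4]
opening: 0.0548
grip_force: 0.0
```

```bash
python3 - <<'E'
from h import *
d=cams.read_camera('wrist'); np.savez('w2.npz',**d)
cv2.imwrite('pics/w2.png',cv2.resize(d['image'],(800,600)))
print({k:np.round(v,4) for k,v in robot.observe().items() if k in('time','tool_pos','contact_force','opening')})
E
```

```text
{'time': np.float64(2.25), 'tool_pos': array([0.494 , 0.0101, 0.2501]), 'contact_force': array([ 0.0499, -0.5684, -0.1992]), 'opening': np.float64(0.0552)}
```

View pics/w2.png

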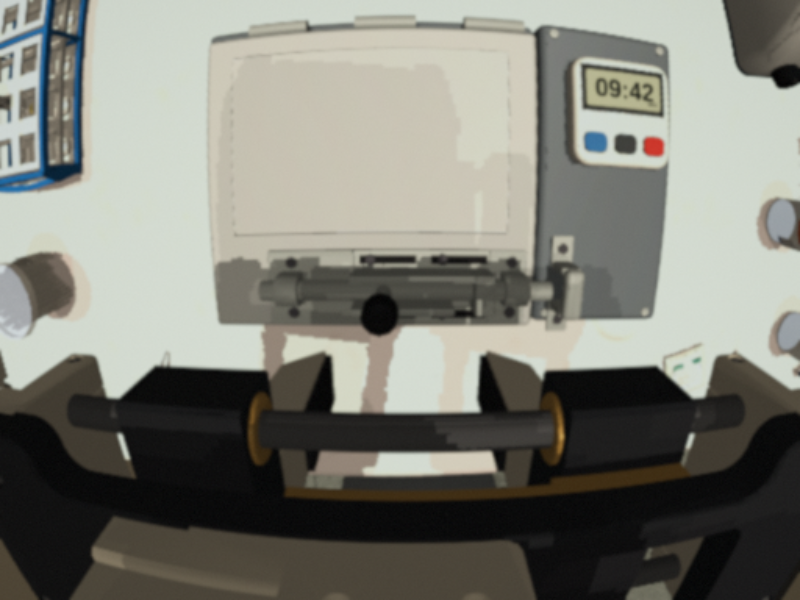

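The knob sits at (380,314), slightly left of the finger centre line at x≈405, and the nose is at (550,290) just short of the hoop.

```bash
python3 - <<'E'
from h import *
d=dict(np.load('w2.npz'))
s=.64
for n,u,v,z in [('knob',380,314,.192),('knob',380,314,.187),('nose',551,290,.143),('rear',260,290,.143),('hoop+y top',566,262,.1535),('stopL',476,290,.155)]:
    print(n,wray(d,u*s,v*s,z))
E
```

```text
knob [0.502  0.0216 0.192 ]
knob [0.5003 0.0219 0.187 ]
nose [ 0.498  -0.0767  0.143 ]
rear [0.5022 0.0958 0.143 ]
hoop+y top [ 0.5172 -0.0813  0.1535]
stopL [ 0.5023 -0.0293  0.155 ]
```

Call:
carry_out --pt "0.65 -1.2 0 0 0 0 0.6" --pt "0 0 1.5 0 0 0 0.6" --pt "0 0 1.5 0 0 0 0.6" --pt "0 0 1.5 0 0 0 0.6" --pt "0 0 1.5 0 0 0 0.6" --pt "0 0 0.6 0 0 0 0.6" --pt "0 0 0 0 0 0 0.4" --pt "0 0 0 0 0 0 0.3" --force 5

```text
time: 2.92
tool_pos: [0.5013, 0.0222, 0.1847]
tool_rot: [3.141, -0.001, -0.024]
contact_force: [-0.7, -0.2, 0.5]
opening: 0.046
grip_force: 0.0
```

Call:
carry_out --pt "0 0 0 0 0 0 0.2" --pt "0 0 0 0 0 0 0.1" --pt "0 0 0 0 0 0 0.1" --pt "0 0 0 0 0 0 0" --pt "0 0 0 0 0 0 0" --pt "0 0 0 0 0 0 0" --pt "0 0 0 0 0 0 0" --pt "0 0 0 0 0 0 0"

```text
time: 3.58
tool_pos: [0.5008, 0.0226, 0.1838]
tool_rot: [-3.142, -0.0, -0.023]
contact_force: [0.7, 0.9, 0.4]
opening: 0.018
grip_force: 5.0
```

Call:
carry_out --pt "0 0 0 0 0 0 0" --pt "0 0 0.05 0 0 0 0" --pt "0 0 0.05 0 0 0 0" --pt "0 0 0.05 0 0 0 0" --pt "0 0 0.05 0 0 0 0" --pt "0 0 0.05 0 0 0 0" --pt "0 0 0.05 0 0 0 0" --pt "0 0 0 0 0 0 0" --force 25

```text
time: 4.25
tool_pos: [0.5008, 0.0225, 0.1809]
tool_rot: [3.142, -0.0, -0.023]
contact_force: [-1.3, 1.8, 5.4]
opening: 0.0173
grip_force: 25.0
```

Call:
carry_out --pt "0 0 0.05 0 0 0 0" --pt "0 0 0.05 0 0 0 0" --pt "0 0 0.05 0 0 0 0" --pt "0 0 0.05 0 0 0 0" --pt "0 0 0 0 0 0 0" --pt "0 0 0 0 0 0 0" --pt "0 0 0 0 0 0 0" --pt "0 0 0 0 0 0 0"

```text
time: 4.92
tool_pos: [0.5009, 0.0225, 0.1793]
tool_rot: [3.141, -0.001, -0.023]
contact_force: [-2.0, 1.8, 7.7]
opening: 0.0174
grip_force: 25.0
```

Call:
carry_out --pt "0 0 0.05 0 0 0 0" --pt "0 0 0.05 0 0 0 0" --pt "0 0 0.05 0 0 0 0" --pt "0 0 0 0 0 0 0" --pt "0 0 0 0 0 0 0" --pt "0 0 0 0 0 0 0" --pt "0 0 0 0 0 0 0" --pt "0 0 0 0 0 0 0"

```text
time: 5.58
tool_pos: [0.501, 0.0225, 0.1781]
tool_rot: [3.141, -0.001, -0.023]
contact_force: [-1.4, 1.8, 9.3]
opening: 0.0171
grip_force: 25.0
```

Call:
carry_out --pt "0 0 0.05 0 0 0 0" --pt "0 0 0 0 0 0 0" --pt "0 0 0 0 0 0 0" --pt "0 0 0 0 0 0 0" --pt "0 0 0 0 0 0 0" --pt "0 0 0 0 0 0 0" --pt "0 0 0 0 0 0 0" --pt "0 0 0 0 0 0 0"

```text
time: 6.25
tool_pos: [0.501, 0.0225, 0.1777]
tool_rot: [3.141, -0.001, -0.023]
contact_force: [-1.9, 1.2, 11.1]
opening: 0.017
grip_force: 25.0
```

Call:
carry_out --pt "0 0 0.03 0 0 0 0" --pt "0 0 0 0 0 0 0" --pt "0 0.05 0 0 0 0 0" --pt "0 0.05 0 0 0 0 0" --pt "0 0.05 0 0 0 0 0" --pt "0 0.05 0 0 0 0 0" --pt "0 0.05 0 0 0 0 0" --pt "0 0.05 0 0 0 0 0"

```text
time: 6.92
tool_pos: [0.501, 0.0197, 0.1775]
tool_rot: [-3.141, -0.002, -0.023]
contact_force: [-1.9, 1.6, 12.2]
opening: 0.0171
grip_force: 25.0
```

Call:
carry_out --pt "0 0.05 0 0 0 0 0" --pt "0 0.05 0 0 0 0 0" --pt "0 0.05 0 0 0 0 0" --pt "0 0.05 0 0 0 0 0" --pt "0 0.05 0 0 0 0 0" --pt "0 0.05 0 0 0 0 0" --pt "0 0.05 0 0 0 0 0" --pt "0 0.05 0 0 0 0 0"

```text
time: 7.58
tool_pos: [0.5009, 0.0157, 0.1775]
tool_rot: [-3.141, -0.002, -0.023]
contact_force: [-2.4, 2.0, 11.8]
opening: 0.0172
grip_force: 25.0
```

Call:
carry_out --pt "0 0.05 0 0 0 0 0" --pt "0 0.05 0 0 0 0 0" --pt "0 0 0 0 0 0 0" --pt "0 0.05 0 0 0 0 0" --pt "0 0 0 0 0 0 0" --pt "0 0.05 0 0 0 0 0" --pt "0 0 0 0 0 0 0" --pt "0 0 0 0 0 0 0"

```text
time: 8.25
tool_pos: [0.5009, 0.0136, 0.1776]
tool_rot: [-3.142, -0.002, -0.023]
contact_force: [-2.3, 2.1, 12.0]
opening: 0.0174
grip_force: 25.0
```

Call:
carry_out --pt "0 0.05 0 0 0 0 0" --pt "0 0.05 0 0 0 0 0" --pt "0 0.05 0 0 0 0 0" --pt "0 0.05 0 0 0 0 0" --pt "0 0.05 0 0 0 0 0" --pt "0 0.05 0 0 0 0 0" --pt "0 0 0 0 0 0 0" --pt "0 0 0 0 0 0 0"

```text
time: 8.92
tool_pos: [0.5008, 0.0106, 0.1775]
tool_rot: [3.142, -0.002, -0.023]
contact_force: [-3.3, 1.7, 11.7]
opening: 0.0172
grip_force: 25.0
```

Call:
carry_out --pt "-0.01 0.1 0 0 0 0 0" --pt "0 0.1 0 0 0 0 0" --pt "0 0.1 0 0 0 0 0" --pt "-0.01 0.1 0 0 0 0 0" --pt "0 0.1 0 0 0 0 0" --pt "0 0.1 0 0 0 0 0" --pt "0 0.1 0 0 0 0 0" --pt "0 0.05 0 0 0 0 0"

```text
time: 9.58
tool_pos: [0.5006, 0.0031, 0.1775]
tool_rot: [-3.142, -0.002, -0.023]
contact_force: [-1.6, 2.0, 11.0]
opening: 0.0176
grip_force: 25.0
```

Call:
carry_out --pt "0 0.05 0 0 0 0 0" --pt "0 0.05 0 0 0 0 0" --pt "0 0.05 0 0 0 0 0" --pt "0 0.05 0 0 0 0 0" --pt "0 0.05 0 0 0 0 0" --pt "0 0.05 0 0 0 0 0" --pt "0 0.05 0 0 0 0 0" --pt "0 0.05 0 0 0 0 0"

```text
time: 10.25
tool_pos: [0.5005, -0.0009, 0.1775]
tool_rot: [-3.142, -0.002, -0.023]
contact_force: [-2.5, 2.3, 11.4]
opening: 0.0172
grip_force: 25.0
```

```bash
python3 - <<'E'
from h import *
d=cams.read_camera('wrist'); np.savez('w3.npz',**d)
cv2.imwrite('pics/w3.png',cv2.resize(d['image'],(800,600)))
print({k:np.round(v,4) for k,v in robot.observe().items() if k in('time','tool_pos','contact_force','opening')})
E
```

```text
{'time': np.float64(10.3), 'tool_pos': array([ 0.5005, -0.001 ,  0.1776]), 'contact_force': array([-2.0293,  1.3702, 11.2163]), 'opening': np.float64(0.017)}
```

View pics/w3.png

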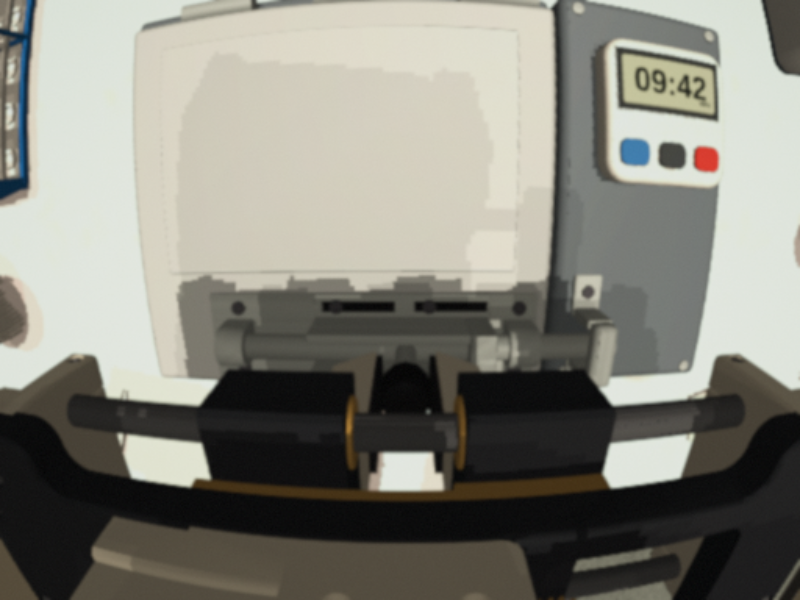

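The rod is inside the hoop at (600,350). The channel's back wall ends at the stop block at about x=476–505, while the handle is at 405.

```bash
python3 - <<'E'
from h import *
d=dict(np.load('w3.npz'))
for n,u,v,z in [('stopL',476,345,.150),('wallL',308,322,.151)]: print(n,wray(d,u*.64,v*.64,z))
E
```

```text
stopL [ 0.5044 -0.0309  0.15  ]
wallL [0.5165 0.0383 0.151 ]
```

Call:
carry_out --pt "-0.01 0.06 0 0 0 0 0" --pt "0 0.06 0 0 0 0 0" --pt "0 0.06 0 0 0 0 0" --pt "0 0.06 0 0 0 0 0" --pt "0 0.06 0 0 0 0 0" --pt "0 0.06 0 0 0 0 0" --pt "0 0.06 0 0 0 0 0" --pt "0 0.06 0 0 0 0 0"

```text
time: 10.97
tool_pos: [0.5003, -0.0057, 0.1775]
tool_rot: [3.142, -0.002, -0.023]
contact_force: [-1.7, 1.8, 11.2]
opening: 0.0174
grip_force: 25.0
```

Call:
carry_out --pt "-0.01 0.06 0 0 0 0 0" --pt "0 0.06 0 0 0 0 0" --pt "0 0.06 0 0 0 0 0" --pt "0 0.06 0 0 0 0 0" --pt "0 0.06 0 0 0 0 0" --pt "0 0.06 0 0 0 0 0" --pt "0 0.06 0 0 0 0 0" --pt "0 0.06 0 0 0 0 0"

```text
time: 11.63
tool_pos: [0.5002, -0.0105, 0.1775]
tool_rot: [3.142, -0.002, -0.023]
contact_force: [-1.9, 2.2, 10.7]
opening: 0.0171
grip_force: 25.0
```

Call:
carry_out --pt "0 0.06 0 0 0 0 0" --pt "0 0.06 0 0 0 0 0" --pt "0 0.06 0 0 0 0 0" --pt "0 0.06 0 0 0 0 0" --pt "0 0.06 0 0 0 0 0" --pt "0 0.06 0 0 0 0 0" --pt "0 0.06 0 0 0 0 0" --pt "0 0.06 0 0 0 0 0"

```text
time: 12.3
tool_pos: [0.5001, -0.0153, 0.1775]
tool_rot: [3.142, -0.002, -0.023]
contact_force: [-1.4, 2.0, 10.9]
opening: 0.0173
grip_force: 25.0
```

Call:
carry_out --pt "-0.01 0.04 0 0 0 0 0" --pt "0 0.04 0 0 0 0 0" --pt "0 0.04 0 0 0 0 0" --pt "0 0.04 0 0 0 0 0" --pt "0 0.04 0 0 0 0 0" --pt "0 0.04 0 0 0 0 0" --pt "0 0.04 0 0 0 0 0" --pt "0 0.04 0 0 0 0 0"

```text
time: 12.97
tool_pos: [0.4999, -0.0185, 0.1775]
tool_rot: [3.142, -0.002, -0.023]
contact_force: [-1.0, 1.8, 10.6]
opening: 0.0175
grip_force: 25.0
```

Call:
carry_out --pt "0 0.04 0 0 0 0 0" --pt "0 0.04 0 0 0 0 0" --pt "0 0.04 0 0 0 0 0" --pt "0 0.04 0 0 0 0 0" --pt "0 0.04 0 0 0 0 0" --pt "0 0.04 0 0 0 0 0" --pt "0 0 0 0 0 0 0" --pt "0 0 0 0 0 0 0"

```text
time: 13.63
tool_pos: [0.4999, -0.021, 0.1775]
tool_rot: [3.141, -0.002, -0.023]
contact_force: [-1.2, 0.9, 10.1]
opening: 0.017
grip_force: 25.0
```

Call:
carry_out --pt "0 0.04 0 0 0 0 0" --pt "0 0.04 0 0 0 0 0" --pt "0 0.04 0 0 0 0 0" --pt "0 0.04 0 0 0 0 0" --pt "0 0 0 0 0 0 0" --pt "0 0 0 0 0 0 0" --pt "0 0 0 0 0 0 0" --pt "0 0 0 0 0 0 0"

```text
time: 14.3
tool_pos: [0.4998, -0.0226, 0.1775]
tool_rot: [3.141, -0.002, -0.023]
contact_force: [-1.1, 1.5, 11.3]
opening: 0.0174
grip_force: 25.0
```

Call:
carry_out --pt "0 0.04 0 0 0 0 0" --pt "0 0.04 0 0 0 0 0" --pt "0 0.04 0 0 0 0 0" --pt "0 0.02 0 0 0 0 0" --pt "0 0 0 0 0 0 0" --pt "0 0 0 0 0 0 0" --pt "0 0 0 0 0 0 0" --pt "0 0 0 0 0 0 0"

```text
time: 14.97
tool_pos: [0.4998, -0.0235, 0.1775]
tool_rot: [-3.141, -0.002, -0.023]
contact_force: [-0.8, 3.6, 10.6]
opening: 0.0173
grip_force: 25.0
```

Call:
carry_out --pt "0 0.03 0 0 0 0 0" --pt "0 0.03 0 0 0 0 0" --pt "0 0.02 0 0 0 0 0" --pt "0 0 0 0 0 0 0" --pt "0 0 0 0 0 0 0" --pt "0 0 0 0 0 0 0" --pt "0 0 0 0 0 0 0" --pt "0 0 0 0 0 0 0"

```text
time: 15.63
tool_pos: [0.4998, -0.0237, 0.1775]
tool_rot: [-3.14, -0.002, -0.023]
contact_force: [-1.5, 6.1, 11.0]
opening: 0.0173
grip_force: 25.0
```

Call:
carry_out --pt "0 -0.05 -0.05 0 0 0 0" --pt "0 -0.05 -0.05 0 0 0 0" --pt "0 -0.03 -0.05 0 0 0 0" --pt "0 0 -0.05 0 0 0 0" --pt "0 0 -0.05 0 0 0 0" --pt "0 0 0 0 0 0 0" --pt "0 0 0 0 0 0 0" --pt "0 0 0 0 0 0 0"

```text
time: 16.3
tool_pos: [0.4997, -0.0235, 0.1795]
tool_rot: [3.141, -0.002, -0.023]
contact_force: [-0.6, 1.3, 6.6]
opening: 0.0175
grip_force: 25.0
```

Call:
carry_out --pt "0 0 0 0 0 0 0" --pt "0 0 0 0 0 0 0" --pt "-0.22 0 0.005 0 0 0 0" --pt "-0.22 0 0.016 0 0 0 0" --pt "-0.22 0 0.027 0 0 0 0" --pt "-0.22 0 0.038 0 0 0 0" --pt "0 0 0 0 0 0 0" --pt "0 0 0 0 0 0 0" --force 4

```text
time: 16.97
tool_pos: [0.4897, -0.0232, 0.1777]
tool_rot: [-3.142, 0.002, -0.023]
contact_force: [-1.0, 1.2, 1.3]
opening: 0.018
grip_force: 4.0
```

Call:
carry_out --pt "-0.1 0 0.025 0 0 0 0" --pt "-0.1 0 0.025 0 0 0 0" --pt "-0.1 0 0.025 0 0 0 0" --pt "0 0 0 0 0 0 0" --pt "-0.1 0 0.03 0 0 0 0" --pt "-0.1 0 0.03 0 0 0 0" --pt "0 0 0 0 0 0 0" --pt "0 0 0 0 0 0 0"

```text
time: 17.63
tool_pos: [0.4852, -0.0232, 0.1766]
tool_rot: [3.142, 0.0, -0.023]
contact_force: [1.0, 0.9, 0.2]
opening: 0.0181
grip_force: 4.0
```

```bash
python3 - <<'E'
from h import *
d=cams.read_camera('wrist'); np.savez('w4.npz',**d)
cv2.imwrite('pics/w4.png',cv2.resize(d['image'][180:330,150:370],(800,545)))
print({k:np.round(v,4) for k,v in robot.observe().items() if k in('time','tool_pos','contact_force','opening')})
E
```

```text
{'time': np.float64(17.6833), 'tool_pos': array([ 0.4852, -0.0232,  0.1767]), 'contact_force': array([1.3843, 2.2822, 0.3123]), 'opening': np.float64(0.0177)}
```

View pics/w4.png

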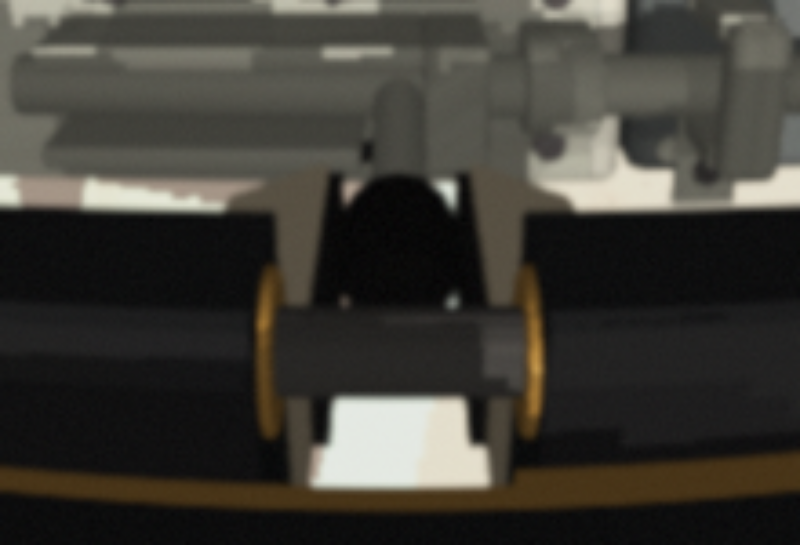

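The crop shows the stem leaning into the notch, past the end of the front wall at x≈365, with the knob between the pads. I continue along the arc.

Call:
carry_out --pt "-0.286 0 0.112 0 0 0 0" --pt "-0.279 0 0.131 0 0 0 0" --pt "-0.269 0 0.151 0 0 0 0" --pt "-0.257 0 0.169 0 0 0 0" --pt "-0.245 0 0.187 0 0 0 0" --pt "-0.231 0 0.203 0 0 0 0" --pt "0 0 0 0 0 0 0" --pt "0 0 0 0 0 0 0"

```text
time: 18.35
tool_pos: [0.4689, -0.0228, 0.1668]
tool_rot: [-3.142, 0.002, -0.023]
contact_force: [-2.5, 1.8, 1.7]
opening: 0.0177
grip_force: 4.0
```

Call:
carry_out --pt "-0.216 0 0.219 0 0 0 0" --pt "-0.201 0 0.233 0 0 0 0" --pt "-0.184 0 0.247 0 0 0 0" --pt "-0.166 0 0.26 0 0 0 0" --pt "-0.147 0 0.271 0 0 0 0" --pt "-0.128 0 0.28 0 0 0 0" --pt "0 0 0 0 0 0 0" --pt "0 0 0 0 0 0 0"

```text
time: 19.02
tool_pos: [0.4588, -0.0225, 0.1516]
tool_rot: [-3.141, 0.001, -0.023]
contact_force: [-1.9, 2.8, 0.0]
opening: 0.0177
grip_force: 4.0
```

Call:
carry_out --pt "-0.109 0 0.287 0 0 0 0" --pt "-0.088 0 0.295 0 0 0 0" --pt "-0.067 0 0.301 0 0 0 0" --pt "-0.046 0 0.304 0 0 0 0" --pt "-0.025 0 0.25 0 0 0 0" --pt "-0.004 0 0.15 0 0 0 0" --pt "0 0 0 0 0 0 0" --pt "0 0 0 0 0 0 0"

```text
time: 19.68
tool_pos: [0.4557, -0.0225, 0.1359]
tool_rot: [-3.142, 0.001, -0.023]
contact_force: [-2.6, 1.4, 0.2]
opening: 0.0178
grip_force: 4.0
```

Call:
carry_out --pt "0 0 0.05 0 0 0 0" --pt "0 0 0.05 0 0 0 0" --pt "0 0 0.05 0 0 0 0" --pt "0 0 0 0 0 0 0" --pt "0 0 0 0 0 0 0" --pt "0 0 0 0 0 0 0" --pt "0 0 0 0 0 0 0" --pt "0 0 0 0 0 0 0"

```text
time: 20.35
tool_pos: [0.4558, -0.0224, 0.1346]
tool_rot: [3.142, 0.0, -0.023]
contact_force: [-3.8, 2.0, 1.2]
opening: 0.0174
grip_force: 4.0
```

Call:
carry_out --pt "0 0 0.05 0 0 0 0" --pt "0 0 0.05 0 0 0 0" --pt "0 0 0.05 0 0 0 0" --pt "0 0 0 0 0 0 0" --pt "0 0 0 0 0 0 0" --pt "0 0 0 0 0 0 0" --pt "0 0 0 0 0 0 0" --pt "0 0 0 0 0 0 0"

```text
time: 21.02
tool_pos: [0.456, -0.0225, 0.1332]
tool_rot: [3.142, -0.0, -0.023]
contact_force: [-3.0, 2.7, 0.4]
opening: 0.0176
grip_force: 4.0
```

Call:
carry_out --pt "0 0 0 0 0 0 0.4" --pt "0 0 0 0 0 0 0.4" --pt "0 0 0 0 0 0 0.4" --pt "0 0 -0.5 0 0 0 0.4" --pt "0 0 -2 0 0 0 0.4" --pt "0 0 -2.5 0 0 0 0.4" --pt "0 0 -2.5 0 0 0 0.4" --pt "-3 0 0 0 0 0 0.4"

```text
time: 21.68
tool_pos: [0.4324, -0.0232, 0.2133]
tool_rot: [3.139, -0.014, -0.023]
contact_force: [1.0, -0.6, 0.2]
opening: 0.0364
grip_force: 0.0
```

Call:
carry_out --pt "-3 0 -2 0 0 0 0.4" --pt "-3 0 -2 0 0 0 0.2" --pt "0 0 0 0 0 0 0" --pt "0 0 0 0 0 0 0" --pt "0 0 0 0 0 0 0" --pt "0 0 0 0 0 0 0" --pt "0 0 0 0 0 0 0" --pt "0 0 0 0 0 0 0"

```text
time: 22.35
tool_pos: [0.3663, -0.0204, 0.2475]
tool_rot: [-3.141, 0.002, -0.023]
contact_force: [0.8, 0.2, -0.8]
opening: 0.0007
grip_force: 0.0
```

```bash
python3 - <<'E'
from h import *
d=cams.read_camera('wrist'); np.savez('w5.npz',**d)
cv2.imwrite('pics/w5.png',cv2.resize(d['image'][80:280,100:400],(800,533)))
print({k:np.round(v,4) for k,v in robot.observe().items() if k in('time','tool_pos','contact_force','opening')})
E
```

```text
{'time': np.float64(22.4), 'tool_pos': array([ 0.3662, -0.0204,  0.2476]), 'contact_force': array([-0.5884,  0.3602, -0.8169]), 'opening': np.float64(0.0006)}
```

View pics/w5.png

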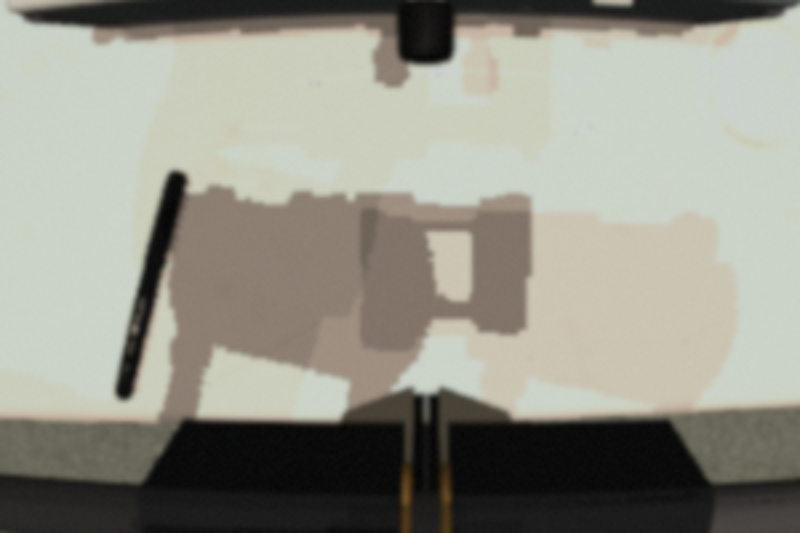

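The knob is down, pointing level to the front at (425,35). I press it gently with the shut fingertips to confirm the hard stop.

Call:
carry_out --pt "2.9 0 0 0 0 0 0" --pt "2.9 0 0.5 0 0 0 0" --pt "2.9 0 1.4 0 0 0 0" --pt "0 0 2 0 0 0 0" --pt "0 0 2 0 0 0 0" --pt "0 0 1.5 0 0 0 0" --pt "0 0 0.5 0 0 0 0" --pt "0 0 0 0 0 0 0"

```text
time: 23.07
tool_pos: [0.4523, -0.0223, 0.1678]
tool_rot: [-3.141, 0.004, -0.023]
contact_force: [-0.1, -0.5, -0.5]
opening: 0.0006
grip_force: 0.0
```

Call:
carry_out --pt "0 0 0.15 0 0 0 0" --pt "0 0 0.15 0 0 0 0" --pt "0 0 0.15 0 0 0 0" --pt "0 0 0.15 0 0 0 0" --pt "0 0 0.1 0 0 0 0" --pt "0 0 0.1 0 0 0 0" --pt "0 0 0 0 0 0 0" --pt "0 0 0 0 0 0 0"

```text
time: 23.73
tool_pos: [0.453, -0.0224, 0.1613]
tool_rot: [3.141, -0.0, -0.023]
contact_force: [-0.7, 0.2, 0.3]
opening: 0.0007
grip_force: 0.1
```

Call:
carry_out --pt "0 0 0.06 0 0 0 0" --pt "0 0 0.06 0 0 0 0" --pt "0 0 0.06 0 0 0 0" --pt "0 0 0.06 0 0 0 0" --pt "0 0 0.06 0 0 0 0" --pt "0 0 0 0 0 0 0" --pt "0 0 0 0 0 0 0" --pt "0 0 0 0 0 0 0"

```text
time: 24.4
tool_pos: [0.453, -0.0224, 0.1582]
tool_rot: [3.142, -0.0, -0.023]
contact_force: [0.4, -0.2, 0.3]
opening: 0.0002
grip_force: 0.0
```

Call:
carry_out --pt "0 0 0.06 0 0 0 0" --pt "0 0 0.06 0 0 0 0" --pt "0 0 0.06 0 0 0 0" --pt "0 0 0 0 0 0 0" --pt "0 0 0 0 0 0 0" --pt "0 0 0 0 0 0 0" --pt "0 0 0 0 0 0 0" --pt "0 0 0 0 0 0 0"

```text
time: 25.07
tool_pos: [0.4529, -0.0224, 0.1565]
tool_rot: [3.141, -0.0, -0.023]
contact_force: [-1.1, 0.1, 4.5]
opening: 0.0003
grip_force: 1.8
```

Call:
carry_out --pt "0 0 -0.2 0 0 0 0" --pt "0 0 -1 0 0 0 0" --pt "0 0 -2 0 0 0 0" --pt "0 0 -2.5 0 0 0 0" --pt "0 0 -2.5 0 0 0 0" --pt "0 0 -1 0 0 0 0" --pt "0 0 0 0 0 0 0" --pt "0 0 0 0 0 0 0"

```text
time: 25.73
tool_pos: [0.453, -0.0224, 0.2483]
tool_rot: [3.141, -0.001, -0.023]
contact_force: [0.2, 0.4, -1.1]
opening: 0.0004
grip_force: 0.0
```

```bash
python3 - <<'E'
from h import *
d=cams.read_camera('wrist')
cv2.imwrite('pics/w6.png',cv2.resize(d['image'],(800,600)))
E
```

```text
(no output)
```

View pics/w6.png

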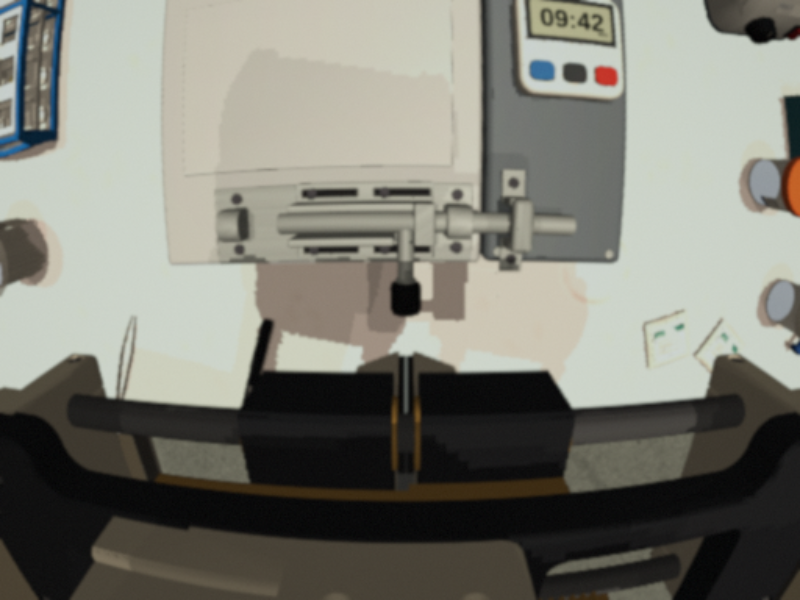

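The nose sticks out well beyond the hoop at (575,225). The stem lies in the notch at (405,245) with the knob down at (405,298), and the tool is clear.

```bash
python3 -c "
from cell import robot
print(robot.hand_in())"
```

```text
the job is handed in; nothing more can be done
None
```

I handed the job in at about 26 s: the lid is held down, the bolt is through the keeper hoop and was pushed to its stop, and the handle is turned fully down in the notch. The highest measured tool force was about 12 N, and the judge's result was not shown.

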